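# Unbolt and open the bagel case at the breakfast buffet

### The arm

A 6-joint arm with a two-finger parallel gripper is mounted at the origin on the work surface. World frame = base frame: x ahead of the robot, y to its left, z up, the work surface at z = 0. Lengths are in mm, angles in rad, forces in N, time in s.
With the tool pointing down it reaches from about 275 to 1000 mm from the base axis. Payload 8.4 kg.
Tool frame: the origin (TCP) lies midway between the tips of the shut fingers; the grasp point (between the pads) lies 19 mm behind it; z points along the fingers, y is the line along which they close (so a half turn about z gives the same grasp; the last joint's range is limited). The gripper opens to 85 mm and grips with 20 to 120 N. Pads are 22 mm wide; open, the fingers measure 114 mm over their backs; the gripper's body (76 mm by 85 mm) begins 54 mm behind the grasp point. The pads swing forward as they close: fully open they stand 13 mm farther back than shut.
Start: joints at [1.267, 0.353, 1.633, -0, 1.155, -0.002], TCP at [185.773, 596.755, 231.281] pointing down, gripper open.
Joint ranges: [-2.63, 2.63], [-0.92, 2.1], [0.06, 2.66], [-1.3, 4.44], [0, 2.69], [-3.02, 3.02]. Speed limits (rad/s): [2.22, 2.22, 2.79, 3.14, 3.14, 3.14].

### API

Orientations are given as [roll, pitch, yaw] about the fixed x, y, z axes, in that order (R = Rz(yaw) Ry(pitch) Rx(roll)).
In Python, from rig import r gives the robot as it stands.
- The arm moves only by the tool servo_tool, never from a script. Its argument "deltas" is a list of rows, each an object of numbers: "x", "y", "z": the shift along the world's x, y, z in mm; "rx", "ry", "rz": the turn, a rotation vector about the world's x, y, z in rad; "gripper": the gripper's target within -1 to 1 (fully open at 1, half-way at 0, shut at -1). A call has 1 to 10 rows; each row is the pose to reach, as a shift and turn from the pose commanded when the call began; what a row does not reach only later rows make up. A row lasts 1/10 s, in which the tool goes at most 50 mm and 8.59 degrees, less where a joint would pass 70% of its speed; a pose out of reach is approached as far as the arm can. A call with a gripper value outside its range is refused whole. The fingers move at their own pace and stop on an object; "newtons" is the grip in N (left out, the last holds). Time passes only in rows, so rows that repeat a pose let the fingers close. It gives the time, the measured TCP pose, the force, the opening and the grip force at its end, in the units of the state.
- r.sense(): the state, without advancing time (a new reading comes with each control period).
- r.grab_frame(name): name is "scene" or "top" or "wrist"; returns the picture (480x640x3 uint8, blue, green, red); there is no depth.
- r.camera_params(name): a dict with "mtx" (3x3 intrinsics, pixels), "eye" and "orientation" of the camera in the world. Camera axes: x right, y down, z forward; pixel columns grow to the right and rows downward; lengths in mm; the calibration is good to about 2 mm. A picture is of the moment at which its call begins: read the wrist's pose just before it. camera_params takes no time and is no camera call; for the wrist camera it gives the pose at the moment of the call.
- r.sign_off(): hands the job in; it is judged then, once.
Trained networks look in the newest picture that a camera, given by its name, has taken for a name from the list of things; names that differ only in an ending like _2 or _b are one class to them, and where a whole thing is asked for, a point or a joint stands for the part that bears it (a point fixed in the world has none). Each returns a list of dicts, best first, with "conf" (0 to 1); they miss things now and then, are a little off and sometimes report something else, mostly with a low value. They report only what shows in the picture. A call takes as long as a camera call.
- r.recognise(name, camera): "box" ([left, top, width, height] in pixels, round what is visible of it).
The state is a dict: "clock": time; "qpos": joint angles; "qvel": joint speeds; "joint_efforts": joint torques, N m; "eef_pos": TCP position; "tcp_rot": TCP orientation; "contact_force": force on the tool from outside, world axes, zero at the start; "wrist_torque": the same for the moment, N m; "opening": opening from 0.0 (shut) to 1.0 (fully open); "grasp_force": force on a finger pad.
Only numpy, scipy, OpenCV 4.12 (cv2) and the standard library are available. Lean on these libraries where they do the work, as an engineer would, in place of code of your own. Each camera call takes 0.05 s, during which the arm holds its last target. There are 200 camera calls.

### The job

Breakfast is starting: open the long wooden case with the bagels in it. Draw its steel bolt all the way back out of the lid's way, then slide the lid fully open by its black grip and let go. Do not force the lid past the bolt, and leave the small jam case shut.

Things in the scene. Friction and masses are not known exactly. Their poses are not given: they have to be found in the camera images.
- bread_bolt_knob (a point): Bolt knob of the bread case (wood, 300 x 200 x 90 mm high, bagels under a clear lid). Upright square steel post 16 x 16 x 32 mm on a flat bolt across the case's front rim. Point: on its axis, 10 mm below its top, 22 mm above the bolt, 125 mm above the table. Axes: z up, x from front rim to rear, y along the case. Drawn straight along -x it frees the lid. Within 60 mm nothing else stands as high.
- bread_lid_grip (a point): Grip of the bread case's lid: black upright bar, 70 mm along x, 14 mm thick along y, 34 mm tall on the flat clear lid (140 x 150 mm). Point: middle of the bar, 12 mm below its top, 22 mm above the lid, 120 mm above the table. Axes as for the knob; with bolt and lid home it lies 97 mm in +x, 89 mm in +y of the knob. The lid opens straight and level along -y, over the wooden half of the case's top.
- bread_bolt (a joint): Bolt of the bread case, m drawn along -x: 0 home (its end reaches 25 mm over the lid's track and stops the lid), clear of the lid from 0.025, stop at 0.040. Starts between 0 and 0.006; stays where it is left; takes about 3 N to move.
- bread_lid (a joint): Lid of the bread case, m slid open along -y: 0 shut, stop at 0.120. Starts between 0 and 0.002; with the bolt home it is stopped at about 0.005; stays where it is left; takes about 3 N to move.
- jam_lid (a joint): Lid of the other, smaller and lower wooden case (230 x 170 x 65 mm, small white jam tubs under its lid; bolt, knob and grip of the same pattern, opening the other way): m, 0 shut, 0.090 open. It stays shut.

How it is judged (in metres and radians):
On the way:
1. the bread case's bolt is drawn back (28 mm of its 40 or more) while its lid is still shut (within 10 mm) (value of joint bread_bolt above 0.028 m and value of joint bread_lid below 0.01 m), for 0.2 s.
At the end, for the whole second after the job is handed in: The bread case's lid is open at least 105 mm of its 120 and at rest, its bolt is still drawn back (24 mm or more), and the jam case's lid is shut (within 10 mm) (value of joint bread_lid above 0.105 m and value of joint bread_bolt above 0.024 m and velocity of joint bread_lid between -0.01 and 0.01 m/s and value of joint jam_lid below 0.01 m); the robot touches nothing.
It fails at once if the bread case's lid is forced past its bolt (open 12 mm or more with the bolt drawn less than 20 mm) (value of joint bread_lid above 0.012 m and value of joint bread_bolt below 0.02 m).
It fails at once if the jam case's lid is slid open (20 mm or more) (value of joint jam_lid above 0.02 m).
It also fails if it takes over 43 s, if anything falls off the work surface, if the arm or the gripper's body presses on something with over 40 N, if the wrist force passes 120 N, or if a joint passes its speed limit or range.

## Working session

There is one attempt and no reset: what is moved stays moved. The work goes in short steps, Python scripts to look and compute and a tool call to move; the robot and the scene stay as the last step left them, time stands still between calls to the robot, and variables do not carry over. Pictures are saved under pics/ and viewed, at most 10 in all, crops included, and the job is handed in when it is done.

Besides the shell and the picture viewer there is one more tool, called after "Request:" as name([rows], argument=value, ...), one row to a line, values as JSON. servo_tool: Moves the arm, as the interface text tells. Its arguments: {"type":"object","properties":{"deltas":{"type":"array","items":{"type":"object","properties":{"x":{"type":"number"},"y":{"type":"number"},"z":{"type":"number"},"rx":{"type":"number"},"ry":{"type":"number"},"rz":{"type":"number"},"gripper":{"type":"number"}}}},"newtons":{"type":"number"}},"required":["deltas"]}

```bash
mkdir -p pics; python3 - <<'E'
from rig import r
import cv2
for c in("scene","top","wrist"):
    p=r.camera_params(c); f=r.grab_frame(c); cv2.imwrite(f"pics/{c}0.png",f)
    print(c,p)
    for n in("bread_bolt_knob","bread_lid_grip"):
        print(n,[(d['box'],round(d['conf'],2)) for d in r.recognise(n,c)])
print(r.sense())
E
```

```text
scene {'mtx': array([[498.5642842 ,   0.        , 318.45072961],
       [  0.        , 498.5642842 , 242.94132836],
       [  0.        ,   0.        ,   1.        ]]), 'eye': array([ 802.08541902, -443.73767977,  683.94786571]), 'orientation': array([-2.39286721,  0.00539531,  0.49156613])}
bread_bolt_knob [([314.7, 164.1, 44.4, 31.8], 0.76)]
bread_lid_grip [([352.0, 141.9, 104.7, 74.3], 0.57), ([316.4, 164.4, 40.1, 32.7], 0.25)]
top {'mtx': array([[508.85412831,   0.        , 329.31954639],
       [  0.        , 508.85412831, 241.24819175],
       [  0.        ,   0.        ,   1.        ]]), 'eye': array([ 460.39609036,   31.42499361, 1009.10588871]), 'orientation': array([-3.03315058, -0.0415019 , -1.55480102])}
bread_bolt_knob [([217.3, 248.0, 20.9, 48.0], 0.58)]
bread_lid_grip [([139.4, 176.8, 95.9, 85.7], 0.7)]
wrist {'mtx': array([[359.88584173,   0.        , 322.44145703],
       [  0.        , 359.88584173, 243.56696181],
       [  0.        ,   0.        ,   1.        ]]), 'eye': array([114.36694204, 619.46321033, 372.42591411]), 'orientation': array([2.83864878e+00, 5.27653620e-04, 1.26956427e+00])}
bread_bolt_knob []
bread_lid_grip []
{'clock': 0.45, 'qpos': array([ 1.26660395e+00,  3.53032900e-01,  1.63345659e+00, -1.20972342e-05,
        1.15522189e+00, -2.37687498e-03]), 'qvel': array([-0.00050292, -0.00112592, -0.00138096,  0.0001479 ,  0.00087424,
       -0.000234  ]), 'joint_efforts': array([-5.70503435e-04, -6.04617262e+01, -3.42094123e+01, -1.19839892e-04,
        2.88186071e-03, -1.17496498e-06]), 'eef_pos': array([185.76137692, 596.71306002, 231.23615327]), 'tcp_rot': array([-3.14147390e+00,  1.07847693e-05,  2.83978204e+00]), 'contact_force': array([ 1.25994709,  0.30938762, -0.1211525 ]), 'wrist_torque': array([-0.00979083,  0.02276359, -0.0170139 ]), 'grasp_force': 0.0, 'opening': 1.0019784129598177}
```

View pics/scene0.png

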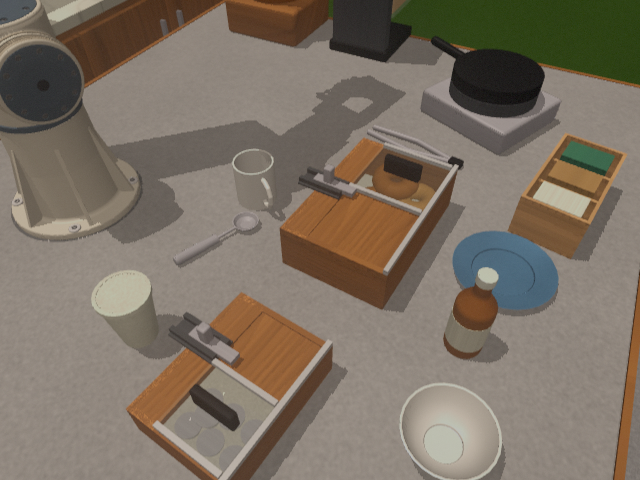

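View pics/top0.png

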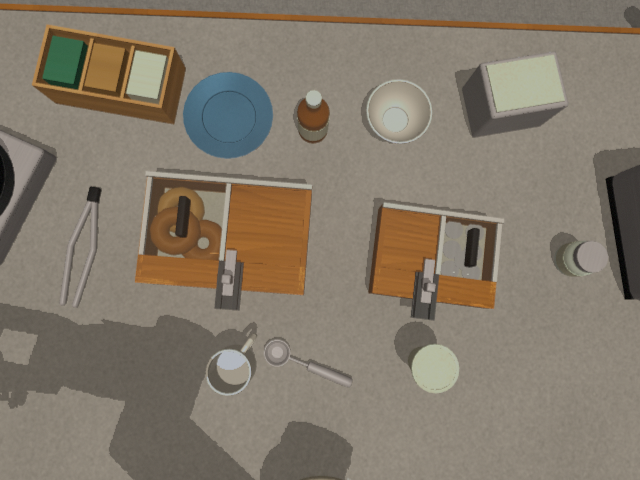

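The bread case is the upper one in the scene view (grip about (403,168), knob about (329,175)). In the top view it is on the left (grip about (183,216), knob about (227,281)). I'll enlarge both to get the pixels.

```bash
python3 - <<'E'
import cv2,numpy as np
s=cv2.imread("pics/scene0.png");t=cv2.imread("pics/top0.png")
a=cv2.resize(s[135:215,290:450],None,fx=5,fy=5,interpolation=cv2.INTER_CUBIC)  # 800x400
b=cv2.resize(t[165:315,130:320],None,fx=4,fy=4,interpolation=cv2.INTER_CUBIC) # 760x600
cv2.imwrite("pics/sc.png",a);cv2.imwrite("pics/tc.png",b)
E
```

```text
(no output)
```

View pics/sc.png

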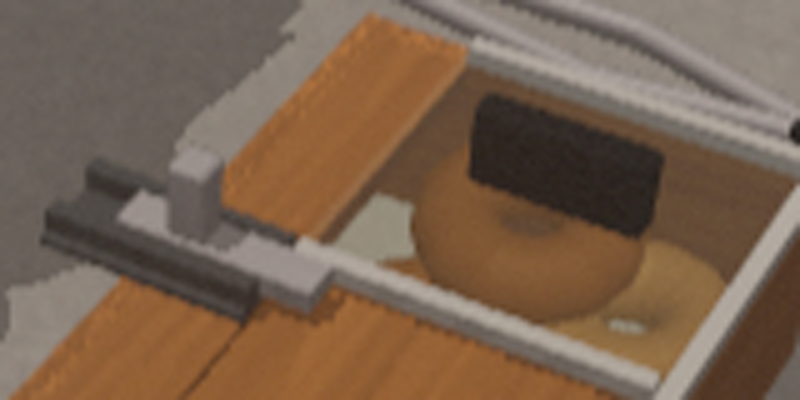

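View pics/tc.png

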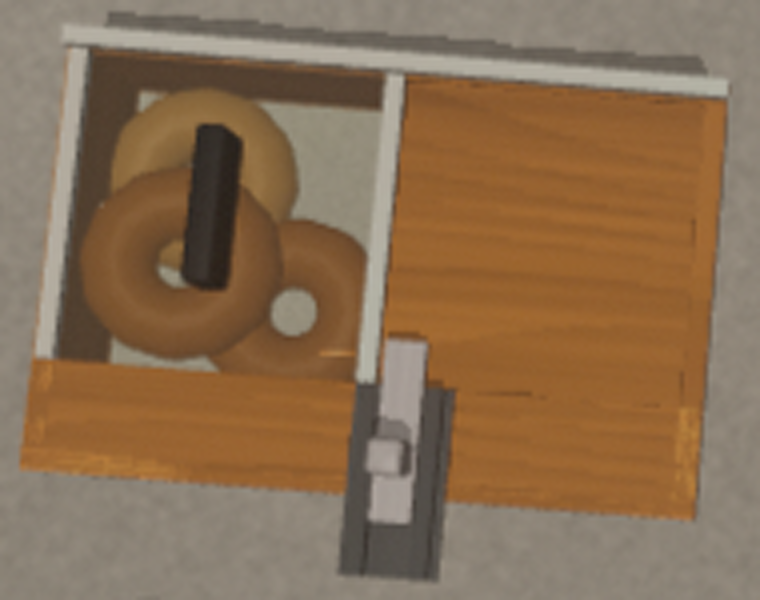

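```bash
cat > h.py <<'E'
import numpy as np
from rig import r
from scipy.spatial.transform import Rotation as R
def ray(c,u,v,p=None):
    p=p or r.camera_params(c); d=R.from_euler('xyz',p['orientation']).as_matrix()@np.linalg.solve(p['mtx'],[u,v,1.]); return p['eye'],d/np.linalg.norm(d)
def tri(a,b):
    A=[];B=[]
    for e,d in(a,b):
        P=np.eye(3)-np.outer(d,d);A.append(P);B.append(P@e)
    A=np.vstack(A);B=np.hstack(B);x=np.linalg.lstsq(A,B,rcond=None)[0];return x,np.linalg.norm(A@x-B)
def onz(a,z): e,d=a; return e+d*(z-e[2])/d[2]
E
python3 - <<'E'
from h import *
k,e=tri(ray('scene',328.6,166.2),ray('top',224.9,278.4));print('knobtop',k,e)
g,e2=tri(ray('scene',402.7,167.6),ray('top',182.6,216.4));print('gripmid',g,e2)
c=lambda x,y,z:onz(ray('top',130+x/4-.4,165+y/4-.4),z)
tl,tr,fr,fl=[c(*q,90) for q in((65,28),(728,84),(694,520),(22,467))];print(tl,tr,fr,fl)
for a,b in((tr,tl),(fr,fl)): d=b-a;print('y axis',np.linalg.norm(d),np.arctan2(-d[0],d[1]))
d=(g-k)[:2];print('from offset',np.linalg.norm(d),np.hypot(97,89),np.arctan2(d[1],d[0])-np.arctan2(89,97))
for q in((381,455),):print('knob z135',c(*q,135))
a,b=c(405,340,101),c(388,522,101);d=a-b;print('bolt x axis',np.arctan2(d[1],d[0]),np.linalg.norm(d))
print(r.camera_params('wrist')['eye']-r.sense()['eef_pos'])
E
```

```text
knobtop [488.80583618 173.05121537 136.67763341] 0.21639833523490598
gripmid [597.05620976 254.33471725 116.40755487] 0.389353793046021
[681.65886291 330.7029737   90.        ] [663.32797112  29.09472524  90.        ] [463.90352436  40.3973567   90.        ] [482.47580017 338.67571627  90.        ]
y axis 302.16478473370296 -0.06070248799223451
y axis 298.8560008062971 -0.06218463328234287
from offset 135.37042165368078 131.64345787011217 -0.09834710725476092
knob z135 [489.07342384 173.49499767 135.        ]
bolt x axis -0.05542813712421554 80.70822723133267
[-71.37581112  22.80996049 141.37711024]
```

Knob top is at about (489, 173, 136.7), so the height checks out. The grip is at about (597, 254), case yaw is about -0.06, and the edges measure 299–302 mm. One tool yaw suits both grasps, so I'm approaching above the knob.

Request:
servo_tool([
  {"x":30,"y":-42,"z":0,"rz":0.06,"gripper":0},
  {"x":60,"y":-84,"z":0,"rz":0.12,"gripper":0},
  {"x":90,"y":-126,"z":0,"rz":0.18,"gripper":0},
  {"x":120,"y":-168,"z":0,"rz":0.24,"gripper":0},
  {"x":150,"y":-210,"z":0,"rz":0.24,"gripper":0},
  {"x":180,"y":-252,"z":0,"rz":0.24,"gripper":0},
  {"x":210,"y":-294,"z":0,"rz":0.24,"gripper":0},
  {"x":240,"y":-336,"z":-10,"rz":0.24,"gripper":0},
  {"x":270,"y":-378,"z":-20,"rz":0.24,"gripper":0},
  {"x":303,"y":-424,"z":-40,"rz":0.24,"gripper":0},
], newtons=60)

```text
invalid input
```

Request:
servo_tool([
  {"x":0},
  {"x":0},
  {"x":0},
])

```text
invalid input
```

```bash
python3 - <<'E'
from h import *
import cv2
s=r.sense();p=r.camera_params('wrist');cv2.imwrite('pics/w1.png',r.grab_frame('wrist'))
print(s['eef_pos'],s['tcp_rot'],s['opening'])
def proj(P):
    c=R.from_euler('xyz',p['orientation']).as_matrix().T@(np.array(P)-p['eye']);u=p['mtx']@c;return u[:2]/u[2]
print(proj([489,173,135]),proj([596,254,132]))
print(p['eye'].tolist(),p['orientation'].tolist())
E
```

```text
[185.76137692 596.71306002 231.23615327] [-3.14147390e+00  1.07847693e-05  2.83978204e+00] 1.0019784129598177
[ 18.37465021 626.50970872] [136.63889046 667.85288253]
[114.38556580063457, 619.523020513193, 372.6132635088805] [2.838647925040433, 0.00017585228308791834, 1.2695651269780623]
```

View pics/w1.png

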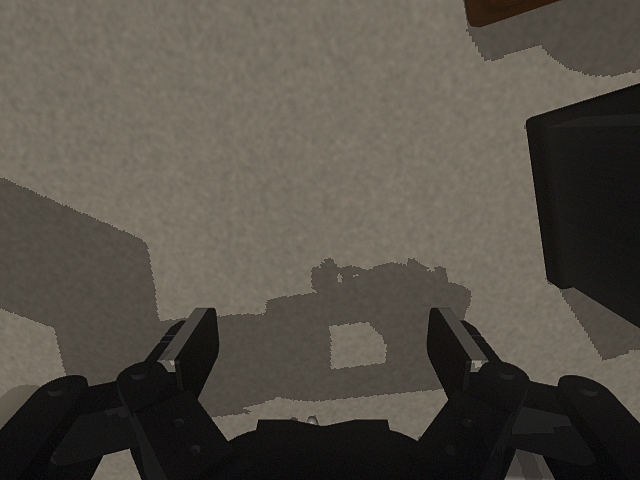

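The moves were rejected and the arm is still at the start. The picture shows only the open fingers over bare table. I'll send a full set of keys in each row.

Request:
servo_tool([
  {"x":30,"y":-42,"z":0,"rx":0,"ry":0,"rz":0.06,"gripper":0},
  {"x":60,"y":-84,"z":0,"rx":0,"ry":0,"rz":0.12,"gripper":0},
  {"x":90,"y":-126,"z":0,"rx":0,"ry":0,"rz":0.18,"gripper":0},
  {"x":120,"y":-168,"z":0,"rx":0,"ry":0,"rz":0.24,"gripper":0},
  {"x":150,"y":-210,"z":0,"rx":0,"ry":0,"rz":0.24,"gripper":0},
  {"x":180,"y":-252,"z":0,"rx":0,"ry":0,"rz":0.24,"gripper":0},
  {"x":210,"y":-294,"z":0,"rx":0,"ry":0,"rz":0.24,"gripper":0},
  {"x":240,"y":-336,"z":-10,"rx":0,"ry":0,"rz":0.24,"gripper":0},
  {"x":270,"y":-378,"z":-20,"rx":0,"ry":0,"rz":0.24,"gripper":0},
  {"x":303,"y":-424,"z":-40,"rx":0,"ry":0,"rz":0.24,"gripper":0},
], newtons=60)

```text
clock: 1.5
eef_pos: [475.9, 191.4, 199.9]
tcp_rot: [3.141, 0.002, 3.08]
contact_force: [0.3, 0.5, -0.1]
opening: 0.5
grasp_force: 0.0
```

Request:
servo_tool([
  {"x":0,"y":0,"z":0,"rx":0,"ry":0,"rz":0,"gripper":0},
  {"x":0,"y":0,"z":0,"rx":0,"ry":0,"rz":0,"gripper":0},
  {"x":0,"y":0,"z":0,"rx":0,"ry":0,"rz":0,"gripper":0},
])

```text
clock: 1.8
eef_pos: [474.0, 193.7, 199.4]
tcp_rot: [3.141, 0.0, 3.08]
contact_force: [-0.3, 0.1, -0.2]
opening: 0.503
grasp_force: 0.0
```

```bash
python3 - <<'E'
from h import *
import cv2
s=r.sense();p=r.camera_params('wrist');cv2.imwrite('pics/w2.png',r.grab_frame('wrist'))
print(s['eef_pos'],s['tcp_rot'],s['opening'])
def proj(P):
    c=R.from_euler('xyz',p['orientation']).as_matrix().T@(np.array(P)-p['eye']);u=p['mtx']@c;return u[:2]/u[2]
print(proj([489,173,135]),proj([596,254,132]))
print(p['eye'].tolist(),p['orientation'].tolist())
E
```

```text
[473.98184338 193.68007976 199.44589652] [3.14115327e+00 3.97980910e-05 3.07996143e+00] 0.5030443238435734
[290.24329966 284.6443165 ] [416.82434718 414.2689241 ]
[399.31084736703804, 198.51553516457923, 340.83482928481124] [2.8386503393648908, -6.481864842267093e-05, 1.509731247939254]
```

View pics/w2.png

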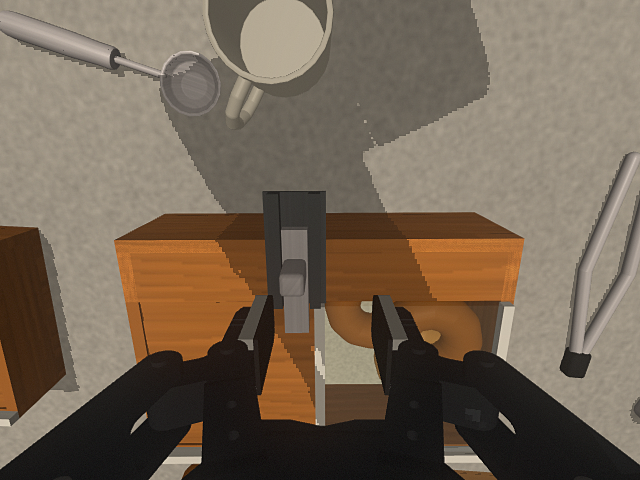

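The knob top shows at about (291,284), against a prediction of (290,285). I'm descending onto it.

Request:
servo_tool([
  {"x":8,"y":-10,"z":0,"rx":0,"ry":0,"rz":0,"gripper":0},
  {"x":15,"y":-20,"z":0,"rx":0,"ry":0,"rz":0,"gripper":0},
  {"x":15,"y":-20,"z":-20,"rx":0,"ry":0,"rz":0,"gripper":0},
  {"x":15,"y":-20,"z":-40,"rx":0,"ry":0,"rz":0,"gripper":0},
  {"x":15,"y":-20,"z":-55,"rx":0,"ry":0,"rz":0,"gripper":0},
  {"x":15,"y":-20,"z":-70,"rx":0,"ry":0,"rz":0,"gripper":0},
  {"x":15,"y":-20,"z":-80,"rx":0,"ry":0,"rz":0,"gripper":0},
  {"x":15,"y":-20,"z":-90,"rx":0,"ry":0,"rz":0,"gripper":0},
  {"x":15,"y":-20,"z":-90,"rx":0,"ry":0,"rz":0,"gripper":0},
  {"x":15,"y":-20,"z":-90,"rx":0,"ry":0,"rz":0,"gripper":0},
])

```text
clock: 2.85
eef_pos: [489.5, 173.0, 109.4]
tcp_rot: [3.142, 0.0, 3.08]
contact_force: [-0.6, 0.2, 0.2]
opening: 0.5
grasp_force: 0.0
```

Request:
servo_tool([
  {"x":0,"y":0,"z":0,"rx":0,"ry":0,"rz":0,"gripper":-1},
  {"x":0,"y":0,"z":0,"rx":0,"ry":0,"rz":0,"gripper":-1},
  {"x":0,"y":0,"z":0,"rx":0,"ry":0,"rz":0,"gripper":-1},
  {"x":0,"y":0,"z":0,"rx":0,"ry":0,"rz":0,"gripper":-1},
  {"x":0,"y":0,"z":0,"rx":0,"ry":0,"rz":0,"gripper":-1},
  {"x":0,"y":0,"z":0,"rx":0,"ry":0,"rz":0,"gripper":-1},
], newtons=40)

```text
clock: 3.45
eef_pos: [489.7, 173.0, 109.9]
tcp_rot: [3.141, 0.001, 3.08]
contact_force: [-0.3, -2.7, 6.3]
opening: 0.181
grasp_force: 41.2
```

The knob is gripped, with the opening about 15.4 mm. Drawing the bolt along case -x.

Request:
servo_tool([
  {"x":-4,"y":0.2,"z":0,"rx":0,"ry":0,"rz":0,"gripper":-1},
  {"x":-8,"y":0.5,"z":0,"rx":0,"ry":0,"rz":0,"gripper":-1},
  {"x":-12,"y":0.7,"z":0,"rx":0,"ry":0,"rz":0,"gripper":-1},
  {"x":-16,"y":1,"z":0,"rx":0,"ry":0,"rz":0,"gripper":-1},
  {"x":-20,"y":1.2,"z":0,"rx":0,"ry":0,"rz":0,"gripper":-1},
  {"x":-24,"y":1.4,"z":0,"rx":0,"ry":0,"rz":0,"gripper":-1},
  {"x":-28,"y":1.7,"z":0,"rx":0,"ry":0,"rz":0,"gripper":-1},
  {"x":-32,"y":1.9,"z":0,"rx":0,"ry":0,"rz":0,"gripper":-1},
  {"x":-34,"y":2,"z":0,"rx":0,"ry":0,"rz":0,"gripper":-1},
  {"x":-34,"y":2,"z":0,"rx":0,"ry":0,"rz":0,"gripper":-1},
])

```text
clock: 4.45
eef_pos: [455.5, 175.0, 109.9]
tcp_rot: [3.141, 0.002, 3.08]
contact_force: [0.3, -4.0, 7.7]
opening: 0.181
grasp_force: 41.6
```

Request:
servo_tool([
  {"x":-1.5,"y":0.1,"z":0,"rx":0,"ry":0,"rz":0,"gripper":-1},
  {"x":-3,"y":0.2,"z":0,"rx":0,"ry":0,"rz":0,"gripper":-1},
  {"x":-3,"y":0.2,"z":0,"rx":0,"ry":0,"rz":0,"gripper":-1},
  {"x":-3,"y":0.2,"z":0,"rx":0,"ry":0,"rz":0,"gripper":-1},
])

```text
clock: 4.85
eef_pos: [455.3, 175.1, 110.0]
tcp_rot: [3.141, 0.006, 3.081]
contact_force: [11.2, -7.3, -2.0]
opening: 0.179
grasp_force: 40.1
```

The bolt is against its stop. Releasing, rising and moving over the lid grip.

Request:
servo_tool([
  {"x":3,"y":0,"z":0,"rx":0,"ry":0,"rz":0,"gripper":0.1},
  {"x":3,"y":0,"z":0,"rx":0,"ry":0,"rz":0,"gripper":0.1},
  {"x":3,"y":0,"z":0,"rx":0,"ry":0,"rz":0,"gripper":0.1},
  {"x":3,"y":0,"z":0,"rx":0,"ry":0,"rz":0,"gripper":0.1},
  {"x":3,"y":0,"z":30,"rx":0,"ry":0,"rz":0,"gripper":0.1},
  {"x":3,"y":0,"z":60,"rx":0,"ry":0,"rz":0,"gripper":0.1},
  {"x":3,"y":0,"z":90,"rx":0,"ry":0,"rz":0,"gripper":0.1},
  {"x":40,"y":20,"z":100,"rx":0,"ry":0,"rz":0,"gripper":0.1},
  {"x":75,"y":40,"z":100,"rx":0,"ry":0,"rz":0,"gripper":0.1},
  {"x":110,"y":60,"z":100,"rx":0,"ry":0,"rz":0,"gripper":0.1},
])

```text
clock: 5.85
eef_pos: [563.4, 236.1, 210.0]
tcp_rot: [3.141, 0.001, 3.08]
contact_force: [-0.1, 0.1, -0.6]
opening: 0.548
grasp_force: 0.0
```

Request:
servo_tool([
  {"x":30,"y":18,"z":0,"rx":0,"ry":0,"rz":0,"gripper":0.1},
  {"x":35,"y":20,"z":0,"rx":0,"ry":0,"rz":0,"gripper":0.1},
  {"x":35,"y":20,"z":0,"rx":0,"ry":0,"rz":0,"gripper":0.1},
  {"x":35,"y":20,"z":0,"rx":0,"ry":0,"rz":0,"gripper":0.1},
])

```text
clock: 6.25
eef_pos: [595.9, 254.6, 208.6]
tcp_rot: [-3.141, -0.002, 3.08]
contact_force: [-0.7, -0.2, 0.5]
opening: 0.553
grasp_force: 0.0
```

```bash
python3 - <<'E'
from h import *
import cv2
s=r.sense();p=r.camera_params('wrist');cv2.imwrite('pics/w3.png',r.grab_frame('wrist'))
print(s['eef_pos'],s['tcp_rot'],s['opening'])
def proj(P):
    c=R.from_euler('xyz',p['orientation']).as_matrix().T@(np.array(P)-p['eye']);u=p['mtx']@c;return u[:2]/u[2]
print(proj([450,176,135]),proj([596,254,132]),proj([561,256,132]))
print(p['eye'].tolist(),p['orientation'].tolist())
E
```

```text
[595.92090504 254.62901453 208.64464229] [-3.14072833e+00 -1.69668127e-03  3.07986223e+00] 0.5526922008965198
[152.88180967  -2.48565832] [321.16279578 253.90887364] [320.86634897 199.66192447]
[521.4939321099926, 259.6492658633407, 350.1787015854107] [2.8404031188045336, 0.001204538645614095, 1.5095973706509431]
```

View pics/w3.png

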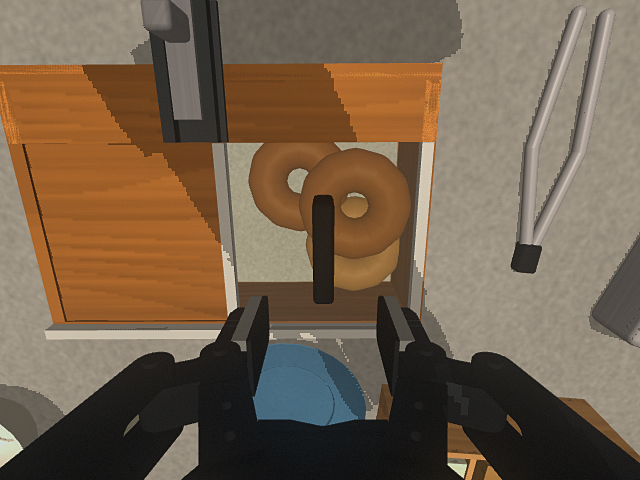

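The bolt end (around (187,118)) is clear of the lid. The grip bar, at about (323,195–303), sits where predicted. Descending.

Request:
servo_tool([
  {"x":0,"y":0,"z":-20,"rx":0,"ry":0,"rz":0,"gripper":0.1},
  {"x":0,"y":0,"z":-40,"rx":0,"ry":0,"rz":0,"gripper":0.1},
  {"x":0,"y":0,"z":-60,"rx":0,"ry":0,"rz":0,"gripper":0.1},
  {"x":0,"y":0,"z":-75,"rx":0,"ry":0,"rz":0,"gripper":0.1},
  {"x":0,"y":0,"z":-88,"rx":0,"ry":0,"rz":0,"gripper":0.1},
  {"x":0,"y":0,"z":-96,"rx":0,"ry":0,"rz":0,"gripper":0.1},
  {"x":0,"y":0,"z":-102,"rx":0,"ry":0,"rz":0,"gripper":0.1},
  {"x":0,"y":0,"z":-102,"rx":0,"ry":0,"rz":0,"gripper":0.1},
  {"x":0,"y":0,"z":-102,"rx":0,"ry":0,"rz":0,"gripper":0.1},
])

```text
clock: 7.2
eef_pos: [597.5, 255.4, 107.6]
tcp_rot: [3.141, 0.0, 3.08]
contact_force: [0.2, 0.4, -0.4]
opening: 0.545
grasp_force: 0.0
```

Request:
servo_tool([
  {"x":0,"y":0,"z":0,"rx":0,"ry":0,"rz":0,"gripper":-1},
  {"x":0,"y":0,"z":0,"rx":0,"ry":0,"rz":0,"gripper":-1},
  {"x":0,"y":0,"z":0,"rx":0,"ry":0,"rz":0,"gripper":-1},
  {"x":0,"y":0,"z":0,"rx":0,"ry":0,"rz":0,"gripper":-1},
  {"x":0,"y":0,"z":0,"rx":0,"ry":0,"rz":0,"gripper":-1},
  {"x":0,"y":0,"z":0,"rx":0,"ry":0,"rz":0,"gripper":-1},
])

```text
clock: 7.8
eef_pos: [597.5, 255.4, 107.8]
tcp_rot: [3.141, 0.001, 3.08]
contact_force: [-0.9, -0.4, 4.6]
opening: 0.156
grasp_force: 42.1
```

The grip is held, with the opening about 13 mm. Sliding the lid along case -y.

Request:
servo_tool([
  {"x":-0.3,"y":-5,"z":0,"rx":0,"ry":0,"rz":0,"gripper":-1},
  {"x":-0.7,"y":-11,"z":0,"rx":0,"ry":0,"rz":0,"gripper":-1},
  {"x":-1.1,"y":-18,"z":0,"rx":0,"ry":0,"rz":0,"gripper":-1},
  {"x":-1.5,"y":-25,"z":0,"rx":0,"ry":0,"rz":0,"gripper":-1},
  {"x":-2,"y":-32,"z":0,"rx":0,"ry":0,"rz":0,"gripper":-1},
  {"x":-2.4,"y":-39,"z":0,"rx":0,"ry":0,"rz":0,"gripper":-1},
  {"x":-2.8,"y":-46,"z":0,"rx":0,"ry":0,"rz":0,"gripper":-1},
  {"x":-3.3,"y":-53,"z":0,"rx":0,"ry":0,"rz":0,"gripper":-1},
  {"x":-3.6,"y":-58,"z":0,"rx":0,"ry":0,"rz":0,"gripper":-1},
  {"x":-3.7,"y":-60,"z":0,"rx":0,"ry":0,"rz":0,"gripper":-1},
])

```text
clock: 8.8
eef_pos: [594.1, 195.1, 107.8]
tcp_rot: [3.141, 0.001, 3.079]
contact_force: [1.0, 3.8, 4.9]
opening: 0.153
grasp_force: 42.2
```

Request:
servo_tool([
  {"x":-0.4,"y":-6,"z":0,"rx":0,"ry":0,"rz":0,"gripper":-1},
  {"x":-0.8,"y":-13,"z":0,"rx":0,"ry":0,"rz":0,"gripper":-1},
  {"x":-1.2,"y":-20,"z":0,"rx":0,"ry":0,"rz":0,"gripper":-1},
  {"x":-1.7,"y":-27,"z":0,"rx":0,"ry":0,"rz":0,"gripper":-1},
  {"x":-2.1,"y":-34,"z":0,"rx":0,"ry":0,"rz":0,"gripper":-1},
  {"x":-2.5,"y":-41,"z":0,"rx":0,"ry":0,"rz":0,"gripper":-1},
  {"x":-2.9,"y":-47,"z":0,"rx":0,"ry":0,"rz":0,"gripper":-1},
  {"x":-3.3,"y":-53,"z":0,"rx":0,"ry":0,"rz":0,"gripper":-1},
  {"x":-3.6,"y":-58,"z":0,"rx":0,"ry":0,"rz":0,"gripper":-1},
  {"x":-3.6,"y":-58,"z":0,"rx":0,"ry":0,"rz":0,"gripper":-1},
])

```text
clock: 9.8
eef_pos: [590.7, 136.6, 107.8]
tcp_rot: [3.142, 0.002, 3.08]
contact_force: [0.3, -1.8, 5.7]
opening: 0.153
grasp_force: 42.3
```

The tool moved 119 mm with the lid still held. Releasing and rising.

Request:
servo_tool([
  {"x":0,"y":0,"z":0,"rx":0,"ry":0,"rz":0,"gripper":0.1},
  {"x":0,"y":0,"z":0,"rx":0,"ry":0,"rz":0,"gripper":0.1},
  {"x":0,"y":0,"z":0,"rx":0,"ry":0,"rz":0,"gripper":0.1},
  {"x":0,"y":0,"z":0,"rx":0,"ry":0,"rz":0,"gripper":0.1},
  {"x":0,"y":0,"z":20,"rx":0,"ry":0,"rz":0,"gripper":0.1},
  {"x":0,"y":0,"z":50,"rx":0,"ry":0,"rz":0,"gripper":0.1},
  {"x":0,"y":0,"z":85,"rx":0,"ry":0,"rz":0,"gripper":0.1},
  {"x":0,"y":0,"z":110,"rx":0,"ry":0,"rz":0,"gripper":0.1},
  {"x":0,"y":0,"z":110,"rx":0,"ry":0,"rz":0,"gripper":0.1},
  {"x":0,"y":0,"z":110,"rx":0,"ry":0,"rz":0,"gripper":0.1},
])

```text
clock: 10.8
eef_pos: [590.0, 137.3, 217.3]
tcp_rot: [3.141, 0.001, 3.08]
contact_force: [0.1, -0.0, -0.7]
opening: 0.545
grasp_force: 0.0
```

```bash
python3 - <<'E'
from h import *
import cv2
p=r.camera_params('wrist');cv2.imwrite('pics/w4.png',r.grab_frame('wrist'))
def proj(P):
    c=R.from_euler('xyz',p['orientation']).as_matrix().T@(np.array(P)-p['eye']);u=p['mtx']@c;return u[:2]/u[2]
print(proj([450,176,135]),proj([590,136,132]),proj([591,151,132]))
E
```

```text
[ 3.77940356e+02 -1.14609990e-01] [320.1005872  249.38688843] [342.76146003 249.50480814]
```

View pics/w4.png

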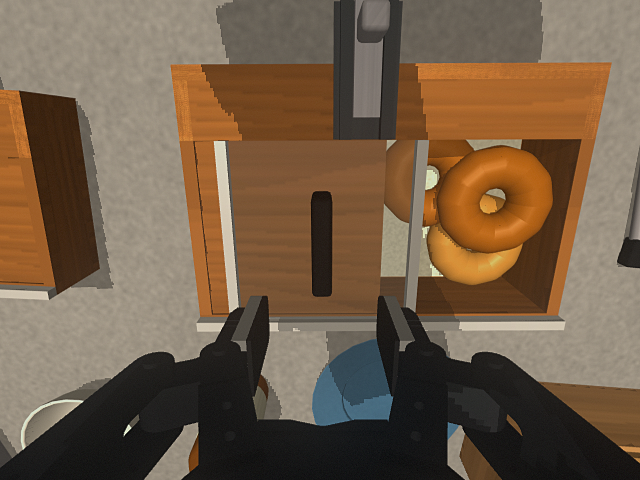

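The lid is open, with its grip at about (321,245), matching the full 119 mm. The bolt is still drawn, with its knob at about (374,18), and the gripper is clear of everything.

```bash
python3 -c "
from rig import r
print(r.sign_off())"
```

```text
the job is handed in; nothing more can be done
None
```

The bread case is open: I drew its bolt to the stop, slid the lid about 119 mm of its 120 and let go. I left the jam case alone and handed the job in about 11 s into the 43 s limit; the hand-in returned no verdict.

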